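Change the flexure specimen in the ratchet forceps of an inspection station

TASK

Change the specimen in the inspection station: unlock the post-held forceps by pressing their free finger ring sideways (straight down, as they are mounted) and easing it outwards so that they spring open, take the inspected flexure specimen out and stand it upright in the open clear box. Then stand the fresh specimen from the steel tray on the pedestal in its place, neck between the jaws, and close the forceps' handles until the ratchet clicks and holds it clamped by itself. Knock nothing over, and leave the other things on the bench where they are.

Things in the scene. Friction and masses are not known exactly. Their poses are not given: they have to be found in the camera images.
- station: Inspection station, fixed: aluminium breadboard 250 x 210 x 12.7 mm carrying post-held forceps, pedestal, camera and backlight. Origin on the bench below the forceps' pin; x runs along the closed forceps to the jaw tips, y to the side of the fixed handle, z up. The board reaches x = -155 to +95 mm, y = -105 to +105 mm. Offsets below are in this frame, heights above the bench
- pivot (a point): Pin of the steel locking forceps (scissor type, 206 mm long), lying level 65 mm up; axes as station. Jaws: bars 7 mm wide, 8 mm high, x = 12 to 62 mm; fixed jaw's face at y = -5 mm, moving jaw on the +y side. Behind the pin the handles cross: fixed shank and ring at +y, moving ones at -y. An alu block (22 x 16 mm, top 61 mm up) on a post at x = -36, y = 9 mm holds the fixed half rigidly
- jaw_b (a joint): Opening angle of the moving jaw about the vertical pin, rad: 0 = clamped on a 10 mm neck (face at y = +5 mm), 0.20 = fully open (faces about 20 mm apart at the pedestal, the free middle at y = +5 mm). A leaf spring opens it once the ratchet is free, swinging the moving handle away from the fixed one, to -y
- shank_b (a joint): Elastic bend of the moving shank, rad: +0.07 = relaxed (unclamped); about +0.045, +0.015, -0.015 = locked on the first, second, third ratchet tooth with a 10 mm neck in the jaws (clamping with about 3, 9, 14 N). Any tooth will do; the start may be any of the three
- press (a point): Top of the moving handle where shank meets finger ring (ring 34 mm outside, 18 mm inside, 16 mm farther from the pin), 69 mm up; moves with it. Pressed down 3 to 6 mm (about 5 N, springy, stop at 7 mm) its ratchet tab slips off under the fixed one; eased 15 mm outwards (-y) while pressed, so that rubbing cannot hold it, it springs open (27 mm). The rigid fixed handle is 26 mm off, to +y
- shank_moving (a point): Centre of the moving shank, a round bar 7.6 mm thick, 80 mm behind the pin: a good place to squeeze; moves with it. 18 mm from shank_fixed when locked, about 40 mm when open. From open, it takes 1 N to bring the jaws to the specimen, then about 10, 15 and 20 N for the first, second and third click; let go, it springs back up to 3 mm on to the last tooth passed. 48 mm free below
- shank_fixed (a point): Centre of the fixed shank, a round bar 7.6 mm thick, 80 mm behind the pin, at y = +9.1 mm; does not move
- pedestal (a point): Centre of the top of the round steel pedestal (46 mm diameter, 45 mm up) under the jaws, on their middle line 50 mm from the pin; axes as station. The specimen stands here; the jaws span 16 to 24 mm above this top
- camera (a point): Centre of the station's fixed camera, an obstacle: 32 (x) x 40 (y) x 32 mm, top 90 mm up, 81 mm from the pedestal's middle, to -y; axes as station
- backlight (a point): Centre of the station's fixed upright backlight panel, an obstacle: 80 (x) x 10 (y) x 75 mm, top 103 mm up, 82 mm from the pedestal's middle, to +y; axes as station
- coupon_a_mid (a point): Centre (half-way up) of the inspected flexure specimen, clamped on the pedestal at the start. Grey, 90 g, 64 mm high, z up: foot 30 (x) x 24 (y) x 8 mm; neck 20 (x) x 10 (y), 8 to 32 mm up, held on its y faces, x along the jaws; head 30 x 16, 38 to 64 mm up, good to hold. Foot and head do not pass the jaws vertically: draw it out along +x over the tips, raised 1 to 6 mm; clear 30 mm farther out
- coupon_b_mid (a point): Centre (half-way up) of the fresh specimen, identical to the other, standing at the start in one cell of the steel tray (the other cell holds a round pivot cartridge). It goes between the open jaws the same way as the other comes out, its x along the jaws (either way round)
- tray: Fixed open steel tray 78 (x) x 142 (y) x 18 mm, walls and floor 3 mm, a wall across its middle making two cells; origin at the centre of its underside
- box_floor (a point): Centre of the inner floor (grey felt, 7 mm up) of the open clear plastic box, fixed: 92 x 92 mm, 24 mm high, walls 3 mm; axes are the box's. Its folded-back lid (92 x 92 x 12 mm) lies against its +y side
- pivot_cartridge: Bystander: round grey pivot cartridge, 28 mm diameter, 42 mm high, standing in the other cell of the tray; origin at the centre of its underside
- actuator: Bystander: slim standing aluminium actuator, 48 mm diameter, 147 mm high; origin at the centre of its underside
- flexure_stage: Bystander: small grey flexure stage 45 x 45 x 34 mm; origin at the centre of its underside
- closed_box: Bystander: closed clear plastic box 100 x 75 x 22 mm; origin at the centre of its underside
Mind the look-alikes: they are no part of the job. What is shaped like the part that bears coupon_a_mid but purple is not meant.

How it is judged:
On the way, in this order (a step that is already met when the one before it is completed fails the run):
1. the forceps are unlocked and have sprung open, the inspected specimen still standing untouched on the pedestal (value of joint jaw_b above 0.15 rad and horizontal distance between coupon_a_mid and pedestal below 0.015 m and contact force between the fingers and coupon_a below 0.1 N), for 0.1 s.
2. the inspected specimen stands upright in the open clear box, let go (x of coupon_a_mid in the frame of box_floor between -0.035 and 0.035 m and y of coupon_a_mid in the frame of box_floor between -0.035 and 0.035 m and z of coupon_a_mid in the frame of box_floor between 0.028 and 0.036 m and angle between coupon_a_mid's own z axis and vertical below 0.12 rad and contact force between the fingers and coupon_a below 0.1 N), for 0.2 s.
3. the fresh specimen stands on the pedestal with its neck clamped between the jaws (contact force between jaw_b and coupon_b above 1.5 N and horizontal distance between coupon_b_mid and pedestal below 0.015 m and z of coupon_b_mid in the frame of pedestal between 0.028 and 0.037 m and angle between coupon_b_mid's own z axis and vertical below 0.12 rad), for 0.2 s.
At the end, for the whole second after the job is handed in: Inspected specimen upright (within 7 degrees) on the felt floor of the clear box, its centre within 35 mm of the middle each way; fresh specimen upright on the pedestal within 15 mm of its middle, clamped by the locked forceps alone with over 1.5 N (any tooth); both at rest (all of step 3 and x of coupon_a_mid in the frame of box_floor between -0.035 and 0.035 m and y of coupon_a_mid in the frame of box_floor between -0.035 and 0.035 m and z of coupon_a_mid in the frame of box_floor between 0.028 and 0.036 m and angle between coupon_a_mid's own z axis and vertical below 0.12 rad and value of joint shank_b below 0.055 rad and linear speed of each of coupon_a, coupon_b below 0.02 m/s); the robot touches nothing.
It fails at once if a specimen is knocked over (angle between any of coupon_a_mid, coupon_b_mid's own z axis and vertical above 0.9 rad).
It fails at once if one of the other things on the bench is pushed away or knocked over (distance of any of actuator, flexure_stage, closed_box, pivot_cartridge from where it was at the start of the episode above 0.03 m or angle between actuator's own z axis and vertical above 0.5 rad).
It also fails if it takes over 67 s, if anything falls off the work surface, if the arm or the gripper's body presses on something with over 40 N, if the wrist force passes 120 N, or if a joint passes its speed limit or range.

ROBOT

A 7-joint arm with a two-finger parallel gripper is mounted at the origin on the work surface. World frame = base frame: x ahead of the robot, y to its left, z up, the work surface at z = 0. Lengths are in m, angles in rad, forces in N, time in s.
With the tool pointing down it reaches from about 0.4 to 0.925 m from the base axis. Payload 5.6 kg.
Tool frame: the origin (TCP) lies on the centre line of the jaws, within the pads' length; the fingertips stand env.tip_extent ahead of it and the grasp point (between the pads) lies 3 mm ahead of it (env.tip_extent is the distance from the TCP to the fingertips, in m); z points along the fingers, y is the line along which they close (so a half turn about z gives the same grasp; the last joint's range is limited). The gripper opens to 85 mm and grips with 20 to 120 N. Pads are 22 mm wide; open, the fingers measure 114 mm over their backs; the gripper's body (76 mm by 85 mm) begins 54 mm behind the grasp point. The pads swing forward as they close: fully open they stand 13 mm farther back than shut.
Start: joints at [1.133, 0.468, -0.012, 1.603, 0.006, 1.071, -0.056], TCP at [0.25, -0.6, 0.231] pointing down, gripper open.
Joint ranges: [-2.53, 2.53], [-0.31, 2.02], [-1.57, 1.55], [0.28, 2.44], [-1.29, 4.43], [0.15, 1.84], [-2.92, 2.92]. Speed limits (rad/s): [2.57, 2.57, 3.14, 3.14, 3.14, 3.14, 3.14].

INTERFACE

Orientations are given as a unit quaternion [x, y, z, w].
In Python, from station import env gives the robot as it stands. Calls block until the motion is done:
- env.move_to(position, orientation): joint-space move of the TCP to a pose.
- env.movel(position, orientation=None, max_speed=0.15): straight line of the TCP; orientation=None keeps the orientation; max_speed is the mean speed in m/s.
- env.movej(angles): joint-space move.
- env.command_gripper(opening, f_grip=None): finger opening in m; f_grip is the grip in N (None keeps the last); returns when the fingers have stopped.
- env.pause(seconds).
- env.ik(position, orientation): joint angles nearest the present ones, or None.
- env.get_state(): the state.
- env.camera(name): name is "side" or "top"; returns the picture (400x640x3 uint8, red, green, blue); there is no depth.
- env.camera_info(name): a dict with "K" (3x3 intrinsics, pixels), "k1" (the pictures are not rectified: a ray, as slopes to the right and down, at radius r is drawn at 1 + k1 r^2 times it, then the intrinsics apply), "cam_to_world" (4x4, takes a point from camera to world coordinates). Camera axes: x right, y down, z forward; pixel columns grow to the right and rows downward; lengths in m; the calibration is good to about 2 mm. A picture is of the moment at which its call begins. camera_info takes no time and is no camera call.
A pose or a line that the arm cannot do raises env.PlanningError and nothing moves.
- env.finish_job(): hands the job in; it is judged then, once.
Trained networks look in the newest picture that a camera, given by its name, has taken for a name from the list of things; names that differ only in an ending like _2 or _b are one class to them, and where a whole thing is asked for, a point or a joint stands for the part that bears it (a point fixed in the world has none). Each returns a list of dicts, best first, with "conf" (0 to 1); they miss things now and then, are a little off and sometimes report something else, mostly with a low value. They report only what shows in the picture. A call takes as long as a camera call. They do not tell look-alikes from the thing itself.
- env.find_in(camera, target): "extent" ([left, top, width, height] in pixels, round what is visible of it).
- env.masks_of(camera, target): "mask" (400x640 bool, what is visible of it) and "extent" ([left, top, width, height] in pixels, round what is visible of it).
The state is a dict: "clock": time; "joint_pos": joint angles; "dq": joint speeds; "effort": joint torques, N m; "eef_pos": TCP position; "orientation": TCP orientation; "wrist_force": force on the tool from outside, world axes, zero at the start; "ft_torque": the same for the moment, N m; "width": finger opening in m; "gripper_force": force on a finger pad.
Only numpy, scipy, OpenCV 4.12 (cv2) and the standard library are available. Lean on these libraries where they do the work, as an engineer would, in place of code of your own. Each camera call takes 0.05 s, during which the arm holds its last target. There are 200 camera calls.

## Working session

There is one attempt and no reset: what is moved stays moved. The work goes in short steps, each a Python script; the robot and the scene stay as the last script left them, time stands still between calls to the robot, and variables do not carry over. Pictures are saved under pics/ and viewed, at most 10 in all, crops included, and the job is handed in when it is done.

```bash
ls; mkdir -p pics; python3 - <<'E'
from station import env
import cv2,numpy as np
print(env.tip_extent)
for c in("top","side"):
    im=env.camera(c); cv2.imwrite(f"pics/{c}0.png",im[...,::-1])
    i=env.camera_info(c); print(c,np.round(i["K"],1).tolist(),i["k1"],np.round(i["cam_to_world"],3).tolist())
    for t in("station","coupon_a_mid","tray","box_floor","pivot_cartridge","actuator","flexure_stage","closed_box","shank_moving","jaw_b","press","pivot","camera","backlight","pedestal"):
        try: print(t,[(np.round(d["extent"]).astype(int).tolist(),round(float(d["conf"]),2)) for d in env.find_in(c,t)])
        except Exception as e: print(t,"ERR",e)
s=env.get_state();print(s["clock"],s["eef_pos"],s["orientation"])
E
```

```text
pics
0.022
top [[433.0, 0.0, 327.3], [0.0, 433.0, 201.6], [0.0, 0.0, 1.0]] -0.11453336466118824 [[0.029, -0.998, 0.064, 0.457], [-1.0, -0.028, 0.008, 0.018], [-0.006, -0.064, -0.998, 1.175], [0.0, 0.0, 0.0, 1.0]]
station [([344, 168, 113, 103], 0.62)]
coupon_a_mid [([317, 221, 10, 14], 0.65), ([364, 202, 15, 9], 0.44)]
tray [([191, 234, 59, 34], 0.83), ([400, 216, 44, 16], 0.56)]
box_floor [([224, 144, 70, 46], 0.7)]
pivot_cartridge [([202, 245, 10, 8], 0.4)]
actuator [([280, 254, 18, 14], 0.6)]
flexure_stage [([321, 105, 22, 22], 0.65), ([192, 232, 55, 35], 0.64), ([224, 242, 16, 14], 0.53)]
closed_box [([426, 262, 32, 41], 0.57)]
shank_moving [([400, 213, 44, 16], 0.77)]
jaw_b [([371, 209, 74, 23], 0.58)]
press [([401, 214, 43, 17], 0.57)]
pivot [([344, 166, 109, 104], 0.86), ([425, 259, 32, 44], 0.34)]
camera [([344, 165, 112, 104], 0.86)]
backlight [([339, 167, 114, 102], 0.93)]
pedestal [([342, 166, 114, 105], 0.83)]
side [[361.9, 0.0, 319.6], [0.0, 361.9, 207.6], [0.0, 0.0, 1.0]] -0.006791456670526205 [[-0.939, -0.219, 0.266, 0.276], [-0.344, 0.621, -0.704, 0.723], [-0.01, -0.7
[... 195 characters left out ...]
1, 20], 0.58), ([306, 162, 94, 69], 0.5)]
box_floor [([235, 240, 54, 68], 0.61)]
pivot_cartridge [([324, 330, 11, 20], 0.53)]
actuator [([358, 228, 21, 52], 0.59), ([237, 202, 20, 19], 0.42)]
flexure_stage [([239, 204, 14, 17], 0.47)]
closed_box [([398, 170, 28, 25], 0.85)]
shank_moving [([357, 161, 11, 18], 0.46), ([335, 181, 10, 20], 0.18)]
jaw_b [([304, 161, 94, 74], 0.69), ([338, 159, 34, 38], 0.58)]
press [([304, 160, 95, 74], 0.56)]
pivot []
camera [([306, 163, 93, 69], 0.72), ([323, 331, 12, 20], 0.19)]
backlight [([307, 158, 96, 74], 0.66)]
pedestal [([306, 161, 96, 72], 0.93)]
1.6 [ 0.24995292 -0.6000268   0.23088891] [ 9.80590413e-01  1.96067441e-01 -7.74111924e-06  1.85186475e-05]
```

```bash
python3 - <<'E'
import cv2
t=cv2.imread("pics/top0.png");s=cv2.imread("pics/side0.png")
cv2.imwrite("pics/t1.png",cv2.resize(t[90:310,180:470],None,fx=2.7,fy=2.7,interpolation=cv2.INTER_CUBIC))
cv2.imwrite("pics/s1.png",cv2.resize(s[150:380,220:440],None,fx=2.6,fy=2.6,interpolation=cv2.INTER_CUBIC))
cv2.imwrite("pics/t2.png",cv2.resize(t[160:275,310:465],None,fx=5,fy=5,interpolation=cv2.INTER_CUBIC))
E
```

```text
(no output)
```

View pics/t1.png

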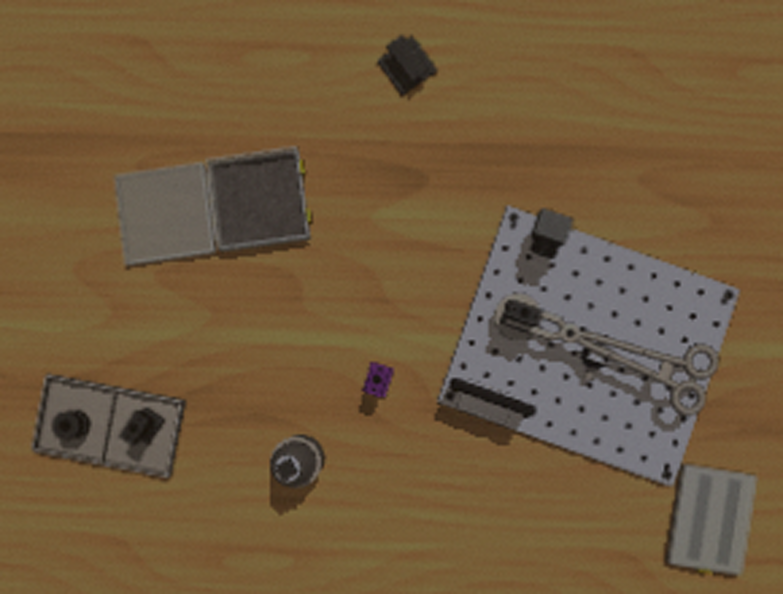

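View pics/s1.png

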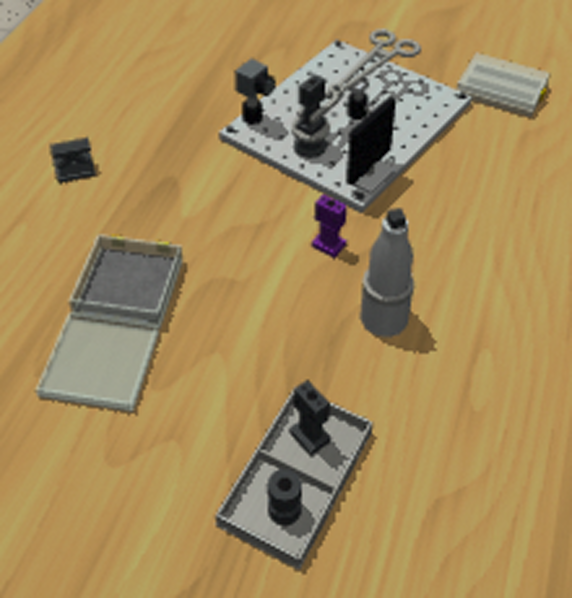

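View pics/t2.png

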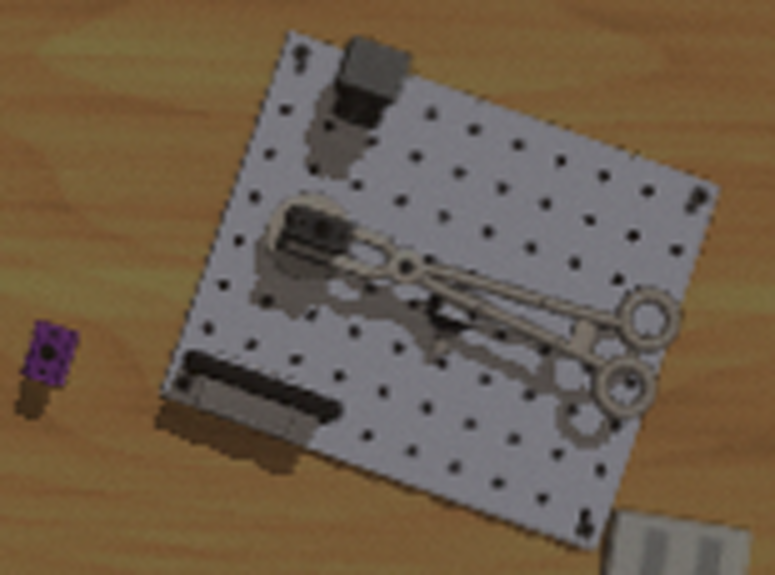

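The top view shows three things shaped like the specimen. The purple one at (322,228) is the look-alike. The grey one at (372,206) stands between the jaws on the pedestal, so it is coupon_a. The grey one at (232,248) stands in the tray cell next to the round cartridge, so it is coupon_b. The box felt is at about (276,164), with its lid to the left. The moving ring is at (440,224) and the fixed ring at (432,237). The t1 and t2 crops confirm the colours.

```bash
cat > h.py <<'E'
from station import env
import numpy as np,cv2
from scipy.optimize import least_squares,minimize
from scipy.spatial.transform import Rotation as R
def proj(c,P):
    i=env.camera_info(c);M=np.linalg.inv(i["cam_to_world"]);p=np.atleast_2d(P)@M[:3,:3].T+M[:3,3]
    s=p[:,:2]/p[:,2:];s=s*(1+i["k1"]*(s**2).sum(1,keepdims=True));K=i["K"]
    return np.c_[K[0][0]*s[:,0]+K[0][2],K[1][1]*s[:,1]+K[1][2]]
def fr(p,L):  # planar pose (x,y,yaw) applied to local points
    L=np.atleast_2d(L);c,s=np.cos(p[2]),np.sin(p[2])
    return np.c_[p[0]+c*L[:,0]-s*L[:,1],p[1]+s*L[:,0]+c*L[:,1],L[:,2]]
def fit(obs,p0):  # obs: list of (cam, local point, pixel)
    f=lambda p:np.concatenate([(proj(c,fr(p,l))-q).ravel() for c,l,q in obs])
    r=least_squares(f,p0,loss="soft_l1");return r.x,f(r.x).reshape(-1,2)
def box(sx,sy,z0,z1):return np.array([[a*sx/2,b*sy/2,z] for a in(-1,1) for b in(-1,1) for z in(z0,z1)])
def down(yaw):  # tool z down, tool y along direction yaw
    y=np.array([np.cos(yaw),np.sin(yaw),0]);z=np.array([0,0,-1.]);return R.from_matrix(np.c_[np.cross(y,z),y,z]).as_quat()
E
cat > m.py <<'E'
from h import *
I={c:cv2.imread(f"pics/{c}0.png") for c in("top","side")}
T=lambda u,v:(310+(u+.5)/5-.5,160+(v+.5)/5-.5); T1=lambda u,v:(180+(u+.5)/2.7-.5,90+(v+.5)/2.7-.5); S=lambda u,v:(220+(u+.5)/2.6-.5,150+(v+.5)/2.6-.5)
z=.0127;C=[(.095,-.105,z),(-.155,-.105,z),(-.155,.105,z),(.095,.105,z)]
o=[("top",l,T(*q)) for l,q in zip(C,[(290,30),(718,185),(595,550),(165,397)])]
o+=[("side",l,S(*q)) for l,q in zip(C,[(222,133),(338,40),(470,96),(362,203)])]
o+=[("top",(0,0,.067),T(405,265))]
st,r=fit(o,[.43,-.15,1.4]);print("station",st.round(4),"\n",r.round(2).tolist())
# rings: back-project top pixels at height 65 mm into station frame
for n,q in(("ringM",(648,318)),("ringF",(610,385)),("headA",(320,228))):
    zz=.067 if n!="headA" else .109
    p=least_squares(lambda p:(proj("top",fr(st,[p[0],p[1],zz]))-T(*q)).ravel(),[0,0]).x;print(n,p.round(4))
bc=[(-.046,.046,.024),(.046,.046,.024),(.046,-.046,.024),(-.046,-.046,.024)]
o=[("top",l,T1(*q)) for l,q in zip([bc[1],bc[2],bc[3],bc[0]],[(208,158),(298,148),(309,240),(215,253)])]
bx,r=fit(o,[.55,.15,0]);print("box",bx.round(4),r.round(2).tolist())
parts=[(.03,.024,0,.008),(.02,.010,.008,.032),(.02,.013,.032,.038),(.03,.016,.038,.064)]
def sil(c,p,z0,up,roi,ps):
    m=np.zeros((roi[3]*up,roi[2]*up),np.uint8)
    for a in ps:
        q=(proj(c,fr(p,box(*a)+[0,0,z0]))-roi[:2]+.5)*up
        cv2.fillConvexPoly(m,cv2.convexHull(np.round(q).astype(np.int32)),1)
    return m
def mfit(name,p0,z0,rois,ps,thr,up=8):
    dark={};best=None
    for c,roi in rois.items():
        g=I[c][roi[1]:roi[1]+roi[3],roi[0]:roi[0]+roi[2]].max(2);g=cv2.resize(g,None,fx=up,fy=up,interpolation=cv2.INTER_CUBIC)
        dark[c]=(g<thr[c]).astype(np.uint8)
    def cost(p):
        s=0
        for c in rois:
            m=sil(c,p,z0,up,rois[c],ps);s+=1-(m&dark[c]).sum()/max(1,(m|dark[c]).sum())
        return s
    for yaw in np.arange(0,np.pi,np.pi/9) :
        q=[p0[0],p0[1],yaw]
        r=minimize(cost,q,method="Nelder-Mead",options=dict(initial_simplex=np.array([q]*4)+np.vstack([np.zeros(3),np.diag([.008,.008,.2])]),maxiter=150))
        if best is None or r.fun<best.fun:best=r
    print(name,best.x.round(4),round(best.fun,3))
    V=[]
    for c in rois:
        roi=rois[c];v=cv2.resize(I[c][roi[1]:roi[1]+roi[3],roi[0]:roi[0]+roi[2]],None,fx=up,fy=up,interpolation=cv2.INTER_CUBIC)
        d=cv2.cvtColor(dark[c]*255,cv2.COLOR_GRAY2BGR)
        for w in(v,d):
            cs,_=cv2.findContours(sil(c,best.x,z0,up,roi,ps),cv2.RETR_EXTERNAL,cv2.CHAIN_APPROX_NONE);cv2.drawContours(w,cs,-1,(0,255,255),1)
        V+=[v,d]
    return best.x,V
def bp(q,zz): return least_squares(lambda p:(proj("top",[[p[0],p[1],zz]])-q).ravel(),[.4,.1]).x
pb=bp(T1(142,426),.05)
xb,V=mfit("B",pb,.003,{"top":(220,236,26,26),"side":(324,292,30,36)},parts,{"top":52,"side":60})
pa=fr(st,[.05,0,0])[0]
xa,W=mfit("A",pa,.045,{"top":(358,196,26,18),"side":(328,174,26,20)},parts[3:],{"top":52,"side":60})
print("A in station",(R.from_euler("z",-st[2]).apply([xa[0]-st[0],xa[1]-st[1],0])).round(4),xa[2]-st[2])
H=300;cat=lambda L:np.hstack([cv2.resize(v,(195,H)) for v in L])
cv2.imwrite("pics/fit.png",np.vstack([cat(V),cat(W)]))
E
python3 m.py
```

```text
station [ 0.5028 -0.1365  1.256 ] 
 [[-0.17, -0.08], [0.85, -0.06], [0.52, 0.41], [-1.14, -0.17], [-1.65, -0.55], [-1.05, -0.6], [0.75, -0.13], [0.22, 1.02], [0.04, 0.48]]
ringM [-0.127  -0.0176]
ringF [-0.1195  0.0216]
headA [ 0.0512 -0.0007]
box [0.6289 0.1704 0.1412] [[-0.29, 0.55], [0.16, 0.32], [-0.32, -0.07], [0.47, -0.99]]Traceback (most recent call last):
  File "m.py", line 48, in <module>
    xb,V=mfit("B",pb,.003,{"top":(220,236,26,26),"side":(324,292,30,36)},parts,{"top":52,"side":60})
         ~~~~^^^^^^^^^^^^^^^^^^^^^^^^^^^^^^^^^^^^^^^^^^^^^^^^^^^^^^^^^^^^^^^^^^^^^^^^^^^^^^^^^^^^^^^
  File "m.py", line 35, in mfit
    r=minimize(cost,q,method="Nelder-Mead",options=dict(initial_simplex=np.array([q]*4)+np.vstack([np.zeros(3),np.diag([.008,.008,.2])]),maxiter=150))
    res = _minimize_neldermead(fun, x0, args, callback, bounds=bounds,
                               **options)
    fxr = func(xr)
    fx = function(np.copy(x), *(wrapper_args + args))
  File "m.py", line 31, in cost
    m=sil(c,p,z0,up,rois[c],ps);s+=1-(m&dark[c]).sum()/max(1,(m|dark[c]).sum())
  File "m.py", line 20, in sil
    q=(proj(c,fr(p,box(*a)+[0,0,z0]))-roi[:2]+.5)*up
       ~~~~^^^^^^^^^^^^^^^^^^^^^^^^^^
  File "h.py", line 6, in proj
    i=env.camera_info(c);M=np.linalg.inv(i["cam_to_world"]);p=np.atleast_2d(P)@M[:3,:3].T+M[:3,3]
ValueError: time passes only in moves, steps and waits
```

```bash
python3 - <<'E'
s=open("h.py").read()
s=s.replace("def proj(","CI={c:env.camera_info(c) for c in('top','side')}\ndef proj(").replace("i=env.camera_info(c);","i=CI[c];")
open("h.py","w").write(s)
E
python3 m.py
```

```text
station [ 0.5028 -0.1365  1.256 ] 
 [[-0.17, -0.08], [0.85, -0.06], [0.52, 0.41], [-1.14, -0.17], [-1.65, -0.55], [-1.05, -0.6], [0.75, -0.13], [0.22, 1.02], [0.04, 0.48]]
ringM [-0.127  -0.0176]
ringF [-0.1195  0.0216]
headA [ 0.0512 -0.0007]
box [0.6289 0.1704 0.1412] [[-0.29, 0.55], [0.16, 0.32], [-0.32, -0.07], [0.47, -0.99]]
B [ 0.4003  0.2754 -0.6017] 0.509
A [ 0.5173 -0.0861  1.4282] 0.533
A in station [0.0524 0.0018 0.    ] 0.17222323805951056
```

View pics/fit.png

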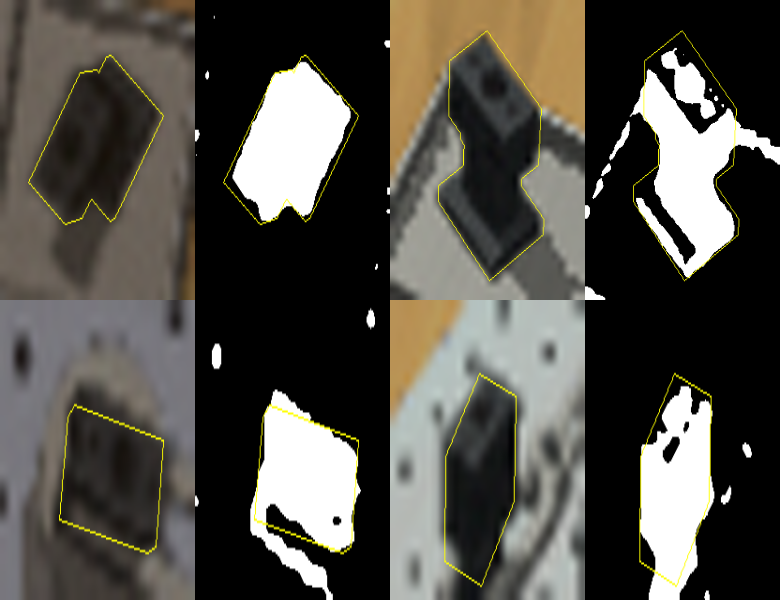

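The fit overlays match both grey specimens: B at (0.400, 0.275), and A at station (51, 0) mm, as expected. Next I unlock the forceps.

```bash
cat >> h.py <<'E'
ST=np.array([.5028,-.1365,1.256]);BX=np.array([.6289,.1704,.1412]);B=np.array([.4003,.2754,-.6017]);A0=np.array([.0512,.0,0])
w=lambda x,y,z:fr(ST,[x,y,z])[0]
def ori(p,yaw):  # of the two equal grasps take the one with the smaller last joint
    o=[(abs(j[6]),k) for k in(0,1) if (j:=env.ik(p,down(yaw+k*np.pi))) is not None]
    return down(yaw+min(o)[1]*np.pi)
def F():return np.array(env.get_state()["wrist_force"])
E
python3 - <<'E'
from h import *
env.command_gripper(0.0)
x,y=-.111,-.0195
p=w(x,y,.13);q=ori(p,ST[2]);env.move_to(p,q)
env.movel(w(x,y,.069+.022+.008),q,.15);f0=F();print(f0.round(2))
z=.069+.022+.004;zc=None
while z>.069+.022-.014:
    env.movel(w(x,y,z),None,.05);f=F()-f0
    if zc is None and f[2]>.7: zc=z
    if f[2]>4.2: break
    z-=.001
print("contact",zc,"end",z,f.round(2))
for d in(.005,.010,.016):
    env.movel(w(x,y-d,z),None,.05);print(d,(F()-f0).round(2))
cv2.imwrite("pics/pr.png",env.camera("top")[...,::-1])
env.movel(w(x,y-.016,z+.05),None,.2)
print(env.get_state()["clock"],(F()-f0).round(2))
im=env.camera("top")[...,::-1];cv2.imwrite("pics/top1.png",im)
cv2.imwrite("pics/t3.png",cv2.resize(im[160:275,310:465],None,fx=5,fy=5,interpolation=cv2.INTER_CUBIC))
E
```

```text
[-0.07  0.02  0.56]
contact None end 0.07699999999999999 [ 0.47  0.47 -1.18]
0.005 [-0.59  0.09  0.34]
0.01 [ 0.28 -0.42 -0.92]
0.016 [1.36 0.42 0.01]
10.0417 [ 0.03 -0.1  -1.14]
```

```bash
python3 - <<'E'
import cv2,numpy as np
a=cv2.imread("pics/pr.png");b=cv2.imread("pics/top1.png")
f=lambda im:cv2.resize(im[180:270,375:475],None,fx=4,fy=5,interpolation=cv2.INTER_CUBIC)
cv2.imwrite("pics/cmp.png",np.hstack([f(a),f(b)]))
from station import env
print({k:np.round(v,3).tolist() for k,v in env.get_state().items()})
E
```

```text
{'clock': 10.092, 'joint_pos': [0.856, 0.531, -0.577, 1.875, 0.378, 0.846, 1.343], 'dq': [-0.004, 0.018, 0.007, 0.012, 0.001, -0.002, -0.001], 'effort': [-0.073, -48.164, -7.741, -20.574, 0.001, -0.032, 0.004], 'eef_pos': [0.502, -0.253, 0.127], 'orientation': [0.157, 0.988, -0.0, -0.0], 'wrist_force': [0.232, 0.049, -0.353], 'ft_torque': [-0.011, -0.005, 0.01], 'gripper_force': 0.0, 'width': 0.0}
```

View pics/cmp.png

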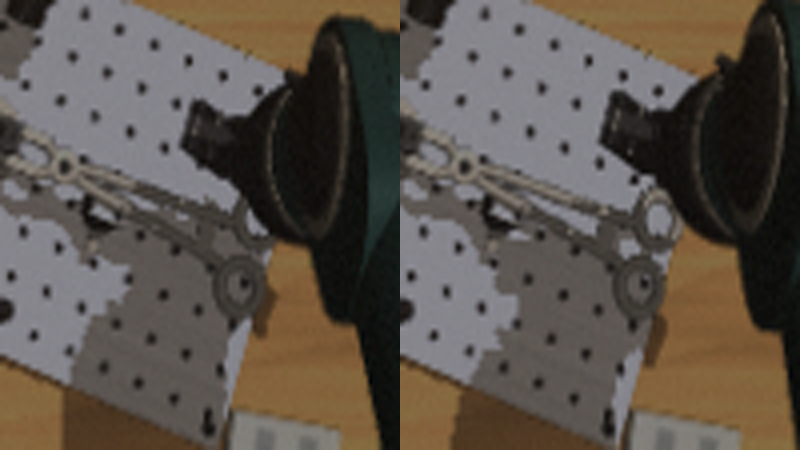

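```bash
python3 - <<'E'
from h import *
print("now tcp/tip/body",proj("top",[[.502,-.253,.127],[.502,-.253,.105],[.502,-.253,.18],[.502,-.253,.28]]).round(1).tolist())
print("pressed tip",proj("top",[w(-.111,-.0355,.055)]).round(1),"presspt",proj("top",[w(-.111,-.0146,.069),w(-.127,-.0176,.067),w(-.1195,.0216,.067)]).round(1).tolist())
im=env.camera("side")[...,::-1];cv2.imwrite("pics/side1.png",im)
print("side tip",proj("side",[[.502,-.253,.105],[.502,-.253,.127]]).round(1).tolist(),proj("side",[w(-.111,-.0146,.069),w(-.127,-.0176,.067)]).round(1).tolist())
cv2.imwrite("pics/s3.png",cv2.resize(im[90:240,290:440],None,fx=4,fy=4,interpolation=cv2.INTER_CUBIC))
E
```

```text
now tcp/tip/body [[441.6, 213.8], [439.3, 214.1], [447.4, 213.0], [460.3, 211.2]]
pressed tip [[434.5 214.7]] presspt [[433.2, 222.2], [439.2, 223.2], [431.6, 236.6]]
side tip [[359.9, 154.3], [360.3, 148.5]] [[364.5, 165.8], [366.3, 163.8]]
```

View pics/s3.png

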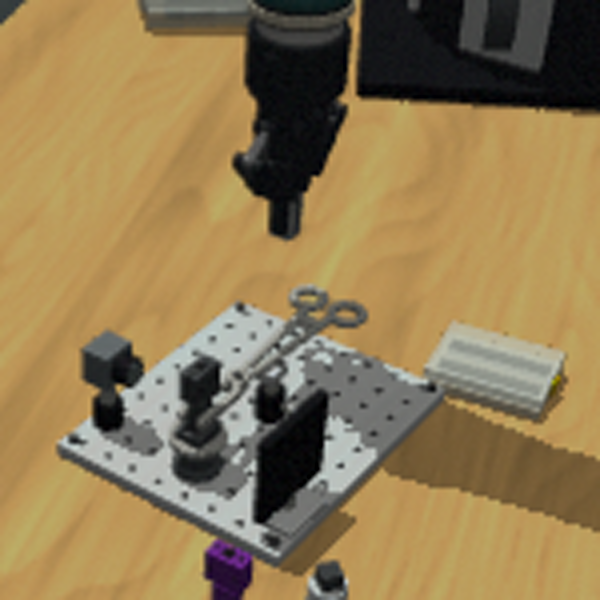

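The side view shows the forceps still locked and the shut fingertips at (361,149). The calibration predicts (360,154) for tips 22 mm ahead of the TCP, so the tips look higher than assumed. I'll check with an overlay directly above the press point.

```bash
python3 - <<'E'
from h import *
p=w(-.111,-.0165,.115);q=ori(p,ST[2]);env.movel(p,q);env.pause(.2)
t=np.array(env.get_state()["eef_pos"]);Rm=R.from_quat(env.get_state()["orientation"]).as_matrix()
out=[]
for c,roi in(("side",(325,100,75,90)),("top",(400,170,75,90))):
    im=env.camera(c)[...,::-1].copy();u=5
    v=cv2.resize(im[roi[1]:roi[1]+roi[3],roi[0]:roi[0]+roi[2]],None,fx=u,fy=u,interpolation=cv2.INTER_CUBIC)
    v=cv2.convertScaleAbs(v,alpha=2.2 if c=="top" else 1.6,beta=20)
    for b,col in((box(.022,.028,-.02,.022),(0,255,255)),(box(.076,.085,-.12,-.051),(255,255,0))):
        pts=(proj(c,t+b@Rm.T)-roi[:2]+.5)*u
        cv2.polylines(v,[cv2.convexHull(np.round(pts).astype(np.int32))],True,col,1)
    for P in(t,t+Rm@[0,0,.022]):cv2.circle(v,tuple(int(a) for a in ((proj(c,P)[0]-roi[:2]+.5)*u)),3,(0,0,255),-1)
    for P in(w(-.111,-.0146,.069),w(-.127,-.0176,.067)):cv2.circle(v,tuple(int(a) for a in ((proj(c,P)[0]-roi[:2]+.5)*u)),3,(0,255,0),1)
    out.append(v)
cv2.imwrite("pics/ov.png",np.hstack(out));print(t.round(4),p.round(4),env.get_state()["clock"])
E
```

```text
Traceback (most recent call last):
station.PlanningError: the arm cannot follow that straight line within its joint ranges
```

```bash
cat > ov.py <<'E'
from h import *
def overlay(name,rois):
    s=env.get_state();t=np.array(s["eef_pos"]);Rm=R.from_quat(s["orientation"]).as_matrix();out=[]
    for c,roi in rois:
        im=env.camera(c)[...,::-1].copy();u=5
        v=cv2.resize(im[roi[1]:roi[1]+roi[3],roi[0]:roi[0]+roi[2]],None,fx=u,fy=u,interpolation=cv2.INTER_CUBIC)
        v=cv2.convertScaleAbs(v,alpha=2.2 if c=="top" else 1.6,beta=20)
        for b,col in((box(.022,.028,-.02,.022),(0,255,255)),(box(.076,.085,-.12,-.051),(255,255,0))):
            pts=(proj(c,t+b@Rm.T)-roi[:2]+.5)*u
            cv2.polylines(v,[cv2.convexHull(np.round(pts).astype(np.int32))],True,col,1)
        for P,col in((t,(0,0,255)),(t+Rm@[0,0,.022],(0,0,255)),(w(-.111,-.0146,.069),(0,255,0)),(w(-.127,-.0176,.067),(0,255,0))):
            cv2.circle(v,tuple(int(a) for a in ((proj(c,P)[0]-roi[:2]+.5)*u)),3,col,1)
        out.append(v)
    cv2.imwrite(name,np.hstack(out));print(t.round(4),s["clock"])
E
python3 - <<'E'
from ov import *
p=w(-.111,-.0165,.115);env.movel(p);env.pause(.2);print(p)
overlay("pics/ov.png",(("side",(325,100,75,90)),("top",(400,170,75,90))))
E
```

```text
[ 0.48412105 -0.24715418  0.115     ]
[ 0.485  -0.2474  0.1153] 10.6417
```

View pics/ov.png

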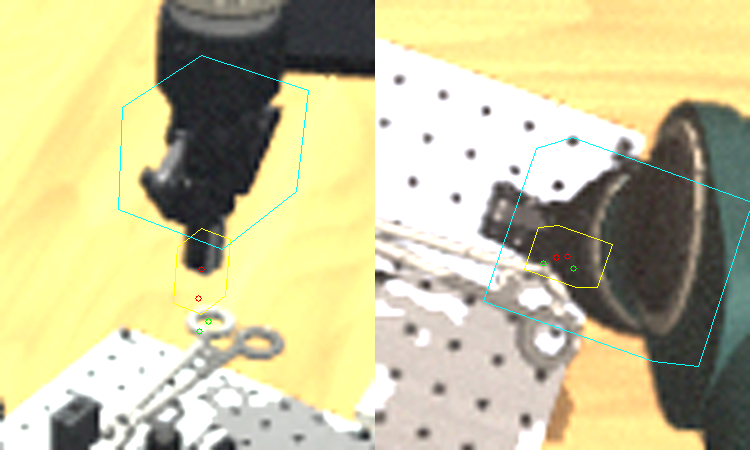

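```bash
cat >> h.py <<'E'
def Fa(n=6):
    L=[]
    for _ in range(n): env.pause(.02);L.append(F())
    return np.mean(L,0)
def descend(x,y,z0,z1,step,thr):
    f0=Fa(10);z=z0;prof=[]
    while z>z1:
        env.movel(w(x,y,z),None,.06);f=Fa(4)-f0;prof.append((round(z,4),f[2].round(2)))
        if f[2]>thr:break
        z-=step
    print(prof);return z,f0
E
python3 - <<'E'
from h import *
print(env.tip_extent,env.get_state()["clock"])
env.movel(w(-.111,-.0165,.093),None,.15)
z,f0=descend(-.111,-.0165,.085,.060,.0015,3.0)
s=env.get_state();print(z,s["eef_pos"],s["clock"],(Fa()-f0).round(2))
I={}
for c in("top","side"):
    im=env.camera(c)[...,::-1];cv2.imwrite(f"pics/{c}2.png",im)
E
```

```text
0.022 10.7417
[(0.085, np.float64(0.11)), (0.0835, np.float64(0.54)), (0.082, np.float64(0.33)), (0.0805, np.float64(0.12)), (0.079, np.float64(0.03)), (0.0775, np.float64(-0.03)), (0.076, np.float64(-0.3)), (0.0745, np.float64(0.19)), (0.073, np.float64(0.26)), (0.0715, np.float64(0.25)), (0.07, np.float64(0.19)), (0.0685, np.float64(0.69)), (0.067, np.float64(1.7)), (0.0655, np.float64(3.09))]
0.06549999999999999 [ 0.48449994 -0.24727887  0.06569058] 15.675 [ 1.75 -1.1   3.55]
```

Contact came at TCP z ≈ 0.069, at about 1 N/mm. So the shut tips sit at the reported TCP height, and the side view agrees. I'm about 3.5 mm into the press, so I'll continue.

```bash
python3 - <<'E'
from h import *
x,y,z=-.111,-.0165,.0642
env.movel(w(x,y,z),None,.05);print(F().round(1))
for d in(.006,.012,.018):
    env.movel(w(x,y-d,z),None,.06);print(d,F().round(1))
env.movel(w(x,y-.018,z+.03),None,.2);env.pause(.3)
s=env.get_state();print(s["clock"],F().round(2))
env.movel(w(x+.02,y-.06,.16),None,.4)
im=env.camera("top")[...,::-1];cv2.imwrite("pics/top3.png",im)
a=cv2.resize(cv2.convertScaleAbs(im[165:260,345:465],alpha=2),None,fx=4,fy=4,interpolation=cv2.INTER_CUBIC)
im=env.camera("side")[...,::-1];cv2.imwrite("pics/side3.png",im)
b=cv2.resize(im[120:215,320:385],None,fx=4,fy=4,interpolation=cv2.INTER_CUBIC)
cv2.imwrite("pics/v3.png",np.hstack([a,b]))
E
```

```text
[ 2.3 -1.   4.3]
0.006 [1.2 1.5 4.7]
0.012 [0.7 2.8 5. ]
0.018 [-0.   2.2  4.5]
17.475 [ 0.42 -0.91 -0.62]
```

View pics/v3.png

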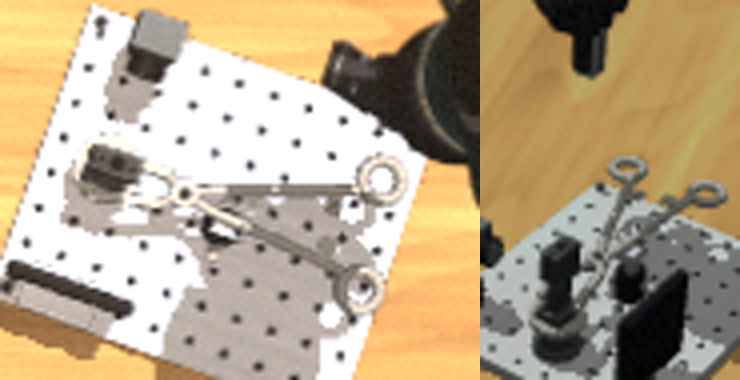

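The forceps are open: the moving ring is at crop (380,180), about 27 mm out, and specimen A still stands at (112,165). Next I grasp A by the head and draw it out.

```bash
python3 - <<'E'
from h import *
env.command_gripper(.045,40)
x,y=.0512,.002
p=w(x,y,.18);q=ori(p,ST[2]+np.pi/2);env.move_to(p,q)
env.movel(w(x,y,.125),None,.2);f0=Fa()
for z in(.110,.100,.093,.087):
    env.movel(w(x,y,z),None,.1);f=Fa(3)-f0
    if np.abs(f).max()>4:print("touch",z,f);env.movel(w(x,y,.13));raise SystemExit
env.command_gripper(.0,40);s=env.get_state();print("width",s["width"],s["gripper_force"],s["eef_pos"],s["clock"],(F()-f0).round(1))
if .012<s["width"]<.021:
    env.movel(w(x,y,.0905),None,.05);env.movel(w(x,y+.0025,.0905),None,.05);print((Fa(3)-f0).round(2))
    env.movel(w(x+.02,y+.0025,.0905),None,.08);print((Fa(3)-f0).round(2))
    env.movel(w(x+.055,y+.0025,.0905),None,.1);print((Fa(3)-f0).round(2))
    env.movel(w(x+.055,y+.0025,.20),None,.25);print(env.get_state()["width"],env.get_state()["clock"])
cv2.imwrite("pics/side4.png",env.camera("side")[...,::-1]);cv2.imwrite("pics/top4.png",env.camera("top")[...,::-1])
E
```

```text
width 0.015018955682086896 44.76656913757324 [ 0.51679137 -0.08721975  0.08706023] 22.0333 [-0.1 -0.  -1. ]
[-0.12 -0.07 -1.59]
[-0.83 -0.01 -1.46]
[ 0.2  0.4 -1.9]
0.015160205646157615 24.175
```

```bash
python3 - <<'E'
from h import *
b=lambda z:np.array([BX[0],BX[1],z])
p=b(.15);qs=[(np.abs(np.array(j)-env.get_state()["joint_pos"]).max(),k) for k in range(4) if (j:=env.ik(p,down(BX[2]+k*np.pi/2))) is not None]
env.move_to(p,down(BX[2]+min(qs)[1]*np.pi/2));f0=Fa()
env.movel(b(.062),None,.2)
z=.055
while z>.040:
    env.movel(b(z),None,.05);f=Fa(3)-f0
    if f[2]>1.5:break
    z-=.0015
print("down",z,f.round(2))
env.command_gripper(.04);env.pause(.1);env.movel(b(z+.06),None,.25)
print(env.get_state()["clock"])
env.command_gripper(.045)
p=np.array([*B[:2],.16]);q=ori(p,B[2]+np.pi/2);env.move_to(p,q)
for c in("side","top"):cv2.imwrite(f"pics/{c}5.png",env.camera(c)[...,::-1])
print([(d["extent"],d["conf"]) for c in("side","top") for d in env.find_in(c,"coupon_a_mid")])
print("expect A side",proj("side",b(.039)),"top",proj("top",b(.071)),env.get_state()["clock"])
E
```

```text
down 0.047499999999999994 [-2.01 -0.87 10.06]
28.5833
[([265.2, 236.7, 9.4, 24.4], 0.66), ([265.0, 156.5, 16.6, 11.8], 0.57), ([315.8, 223.0, 10.4, 15.7], 0.46)]
expect A side [[268.46152337 250.49888291]] top [[272.72807962 160.79627706]] 30.0167
```

A stands in the box: detected in the side view at (270,249), expected (268,250). Now I take B to the pedestal.

```bash
python3 - <<'E'
from h import *
b=lambda z:np.array([B[0],B[1],z]);f0=Fa()
for z in(.075,.058,.050,.045):
    env.movel(b(z),None,.15);f=Fa(3)-f0
    if np.abs(f).max()>4:print("touch",z,f);env.movel(b(.13));raise SystemExit
env.command_gripper(0,40);s=env.get_state();print("width",s["width"],s["clock"],(F()-f0).round(1))
if not .012<s["width"]<.021: env.command_gripper(.045);env.movel(b(.13));raise SystemExit
env.movel(b(.20),None,.25)
x,y=.05,.0045
p=w(x+.06,y,.20);q=ori(p,ST[2]+np.pi/2);env.move_to(p,q);print("width",env.get_state()["width"]);f0=Fa()
env.movel(w(x+.06,y,.0905),None,.2);print((Fa(3)-f0).round(2))
for d in(.045,.03,.015,0):
    env.movel(w(x+d,y,.0905),None,.1);f=Fa(3)-f0;print(d,f.round(2))
    if np.abs(f).max()>5:print("blocked");raise SystemExit
for yy in(.003,.001):
    env.movel(w(x,yy,.0905),None,.05);f=Fa(3)-f0;print(yy,f.round(2))
    if np.abs(f[:2]).max()>3:break
z=.089
while z>.083:
    env.movel(w(x,yy,z),None,.05);f=Fa(3)-f0
    if f[2]>1.5:break
    z-=.001
print("down",z,f.round(2))
env.command_gripper(.04);env.movel(w(x,yy,.16),None,.25)
env.movel(w(-.03,yy,.19),None,.4)
for c in("side","top"):cv2.imwrite(f"pics/{c}6.png",env.camera(c)[...,::-1])
print([(d["extent"],d["conf"]) for c in("side","top") for d in env.find_in(c,"coupon_a_mid")])
print("expect",proj("side",w(.05,0,.077)),proj("top",w(.05,0,.109)),env.get_state()["clock"])
E
```

```text
width 0.0150831608813291 32.1667 [0.4 0.2 1.3]
width 0.015225426587703081
[ 0.66 -0.16  0.58]
0.045 [-0.38  0.12  1.28]
0.03 [ 0.21 -0.19  0.06]
0.015 [0.45 0.3  0.39]
0 [0.52 0.48 0.25]
0.003 [-0.01 -0.36  0.82]
0.001 [-0.15  0.04  0.11]
down 0.087 [ 0.29 -0.54  2.84]
[([341.0, 226.6, 11.2, 21.9], 0.52), ([263.9, 240.1, 9.7, 20.2], 0.51), ([316.5, 221.0, 9.6, 16.3], 0.49)]
expect [[339.31171379 189.83949267]] [[373.94095847 205.65385599]] 39.3083
```

```bash
python3 - <<'E'
from h import *
env.command_gripper(.085,35)
x,y=-.08,-.001
p=w(x,y,.15);q=ori(p,ST[2]+np.pi/2);env.move_to(p,q);f0=Fa()
for z in(.10,.08,.065,.054,.044):
    env.movel(w(x,y,z),None,.12);f=Fa(3)-f0
    if np.abs(f).max()>4:print("touch",z,f);env.movel(w(x,y,.15));raise SystemExit
print(f.round(2),env.get_state()["width"],env.get_state()["clock"])
for o in(.060,.045,.038,.034,.032,.030,.028,.026,.024,.022):
    env.command_gripper(o,35);s=env.get_state();g=np.array(s["wrist_force"])-f0
    fs=R.from_euler("z",-ST[2]).apply(g)
    print(o,round(s["width"],4),round(s["gripper_force"],1),fs.round(1))
    if s["width"]>o+.003:break
print(env.get_state()["clock"])
for c in("side","top"):cv2.imwrite(f"pics/{c}7.png",env.camera(c)[...,::-1])
E
```

```text
[-0.01 -0.61  0.5 ] 0.08496807871432197 42.2
0.06 0.0598 0.2 [ 0.1 -0.7  0.2]
0.045 0.0451 0.3 [ 0.  -1.4 -0.1]
0.038 0.038 0.4 [ 0.1 -2.3  1. ]
0.034 0.0343 1.3 [-1.  -2.3 -0. ]
0.032 0.0319 2.4 [-1.3 -5.4 -0.9]
0.03 0.0303 9.3 [-1.2 -4.2  1.1]
0.028 0.0276 7.1 [-1.4 -2.4  4.6]
0.026 0.0259 6.6 [-1.5  0.8  6. ]
0.024 0.0245 10.8 [-1.5  2.8  8.1]
0.022 0.0224 13.8 [-1.9  5.1 12.1]
44.6333
```

```bash
python3 - <<'E'
from h import *
x,y=-.08,-.001;Q=R.from_euler("z",-ST[2])
for z in(.045,.046,.047,.048):
    env.movel(w(x,y,z),None,.05);f=Q.apply(Fa(3));print(z,f.round(1),env.get_state()["gripper_force"])
    if f[2]<2:break
for o in(.0215,.0205):
    env.command_gripper(o,35);s=env.get_state();print(o,round(s["width"],4),round(s["gripper_force"],1),Q.apply(s["wrist_force"]).round(1))
env.command_gripper(.030);s=env.get_state();print(s["width"],s["gripper_force"])
env.command_gripper(.075);env.movel(w(x,y-.001,.14),None,.25);env.movel(w(x-.06,y-.02,.22),None,.4)
print(env.get_state()["clock"],Fa().round(1))
im=env.camera("top")[...,::-1];cv2.imwrite("pics/top8.png",im)
a=cv2.resize(cv2.convertScaleAbs(im[165:260,345:465],alpha=2),None,fx=4,fy=4,interpolation=cv2.INTER_CUBIC)
im=env.camera("side")[...,::-1];cv2.imwrite("pics/side8.png",im)
b=cv2.resize(im[120:215,310:390],None,fx=4,fy=4,interpolation=cv2.INTER_CUBIC)
cv2.imwrite("pics/v8.png",np.hstack([a,b]))
E
```

```text
0.045 [-0.9  5.7  5.9] 14.18639861047268
0.046 [-1.9  5.1 -3.2] 14.263580963015556
0.0215 0.0219 18.1 [-2.2  5.8 -3.3]
0.0205 0.0207 16.4 [-1.4  7.5 -1.4]
0.030034853795858116 0.5675109475851059
47.4583 [-0.5  0.6 -0.6]
```

View pics/v8.png

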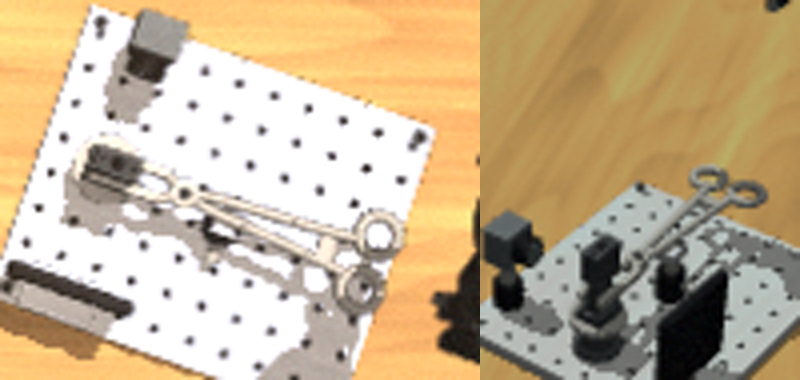

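The forceps are closed and hold by themselves: rings at (380,235) and (360,287), closer together than at the start. B stands in the jaws at (112,165), and the arm is clear, so I'm handing in.

```bash
python3 -c "
from station import env
print(env.finish_job(), env.get_state()['clock'])"
```

```text
the job is handed in; nothing more can be done
the job is handed in; nothing more can be done
```

I've handed the job in, with no verdict shown: the inspected specimen is standing in the clear box, and the fresh one is on the pedestal, clamped by the locked forceps; the last clock reading was about 47 s of the 67 s allowed.

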